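# Portion the potatoes and lock the meal tray

## Robot

A 6-joint arm with a two-finger parallel gripper is mounted at the origin on the work surface. World frame = base frame: x ahead of the robot, y to its left, z up, the work surface at z = 0. Lengths are in m, angles in rad, forces in N, time in s.
With the tool pointing down it reaches from about 0.35 to 0.925 m from the base axis. Payload 6.4 kg.
Tool frame: the origin (TCP) lies midway between the tips of the shut fingers; the grasp point (between the pads) lies 19 mm behind it; z points along the fingers, y is the line along which they close (so a half turn about z gives the same grasp; the last joint's range is limited). The gripper opens to 85 mm and grips with 20 to 120 N. Pads are 22 mm wide; open, the fingers measure 114 mm over their backs; the gripper's body (76 mm by 85 mm) begins 54 mm behind the grasp point. The pads swing forward as they close: fully open they stand 13 mm farther back than shut.
Start: joints at [-1.371, 0.245, 1.558, -0, 1.339, -0.174], TCP at [0.237, -0.605, 0.231] pointing down, gripper open.
Joint ranges: [-3.13, 3.13], [-1.02, 2.26], [0.13, 2.54], [-0.95, 4.09], [0.21, 2.88], [-2.74, 2.74]. Speed limits (rad/s): [2.57, 2.57, 3.14, 3.14, 3.14, 3.14].

## Interface

Orientations are given as a 3x3 rotation matrix whose columns are the frame's x, y, z axes.
In Python, from plant import * gives the robot as it stands.
- The arm moves only by the tool drive_tool, never from a script. Its arguments are lists of equal length, an entry for each row: "slide": the shift along the world's x, y, z in mm, a list of three; "turn": the turn, a rotation vector about the world's x, y, z in degrees, a list of three; "fingers": the closure, from -1 (fully open) to 1 (shut). In form: {"slide": [[x, y, z], ...], "turn": [[ax, ay, az], ...], "fingers": [fingers, ...]}. A call has 1 to 20 rows; each row is the pose to reach, as a shift and turn from the pose commanded when the call began; what a row does not reach only later rows make up. A row lasts 1/10 s, in which the tool goes at most 50 mm and 8.59 degrees, less where a joint would pass 70% of its speed; a pose out of reach is approached as far as the arm can. A call with a gripper value outside its range is refused whole. The fingers move at their own pace and stop on an object; the grip force is fixed at half the most. Time passes only in rows, so rows that repeat a pose let the fingers close. It gives the time, the measured TCP pose, the force, the opening and the grip force at its end, in the units of the state.
- observe(): the state, without advancing time (a new reading comes with each control period).
- capture(name): name is "side" or "top"; returns a dict with "color" (420x560x3 uint8, blue, green, red), "depth" (420x560 float32, m along the optical axis (not along the pixel's ray), 0 where there is no reading), "mtx" (3x3 intrinsics, pixels), "R" (3x3) and "t" (3): a world point X has camera coordinates R X + t. Camera axes: x right, y down, z forward; pixel columns grow to the right and rows downward; lengths in m; the calibration is good to about 2 mm. A picture is of the moment at which its call begins.
- finish_job(): hands the job in; it is judged then, once.
The state is a dict: "time": time; "q": joint angles; "joint_vel": joint speeds; "effort": joint torques, N m; "tcp_pos": TCP position; "tool_rot": TCP orientation; "ft_force": force on the tool from outside, world axes, zero at the start; "ft_torque": the same for the moment, N m; "opening": opening from 0.0 (shut) to 1.0 (fully open); "finger_force": force on a finger pad.
Only numpy, scipy, OpenCV 4.12 (cv2) and the standard library are available. Lean on these libraries where they do the work, as an engineer would, in place of code of your own. Each camera call takes 0.05 s, during which the arm holds its last target. There are 200 camera calls.

## Task

Fill this meal tray: tip all five baby potatoes out of the steel dipper with the long handle into the black tray that sits in the carrier, and stand the empty dipper upright on the rubber mat. Then swing the carrier's keeper bar shut over the tray until it clicks fully home in its catch, and let go. The tray stays seated in the carrier, no potato may land on the table, and the other things on the table are left where they stand.

Things in the scene. Friction and masses are not known exactly. Their poses are not given: they have to be found in the camera images.
- carrier: Aluminium tray carrier fixed to the table: a plate 210 (x) x 236 (y) x 10 mm with 14 mm high locating lips round a pocket for the tray, a round hinge post at its +x edge (x = +92 mm, y = 0) and a dark steel catch block at its -x edge (x = -91 mm, y = 0, top 49 mm up, with a sprung detent ball and a small stop, both ending 55 to 56 mm up). Origin: centre of the underside; z up.
- tray: Loose black plastic meal tray, open box 140 (x) x 190 (y) x 40 mm, walls 3 mm, sitting in the carrier's pocket (its floor 10 mm, its rim 50 mm above the table). Origin: centre of its underside; axes as the carrier's.
- keeper (a joint): Hinge angle of the keeper bar, rad. 0 = home: the bar lies along the carrier's x axis over the middle of the tray, tip over the catch. It grows to 1.7 as the bar opens, swinging level towards the carrier's -y side. It stays where left. At 0.07 a tooth under the tip meets a sprung ball; pushing past takes about 6 N at the pin; below 0.03 the detent draws the bar to the stop at 0 and holds it.
- keeper_pin (a point): Point to grip on the upright round black pin on the bar's free end, on its axis, 100 mm above the table. Pin 14 mm in diameter, 66 to 122 mm above the table, 174 mm from the hinge axis. The steel bar is 20 mm wide, 10 mm thick, its underside 56 mm above the table, and ends 19 mm beyond the pin. The point's -x axis points along the bar away from the hinge.
- keeper_hinge (a point): On the bar's vertical hinge axis, 56 mm above the table; the post and boss are 28 mm in diameter and end 70 mm above the table.
- dipper: Loose steel dipper, a small pan: a round flaring cup 46 mm high, 68 mm wide at the foot and 108 mm at the rim, wall 3 mm, with a level straight handle sticking out along the dipper's -x axis. About 0.2 kg and 0.07 kg of potatoes. Origin: centre of the cup's underside; z up out of the mouth.
- dipper_grip (a point): Point to grip on the handle, at its mid-length: 105 mm from the cup's axis, 38 mm above its underside. The handle is a bar 12 mm wide (along the dipper's y) and 18 mm high (29 to 47 mm above the underside), reaching from the cup to 159 mm from its axis. Pinch it across its width.
- dipper_lip (a point): The cup's rim on the side opposite the handle: 54 mm from the axis along the dipper's +x, 46 mm above its underside.
- mat: Flat black rubber mat fixed to the table, 150 x 150 mm, 3 mm thick. Origin: centre of its underside.
- potato0: Baby potato, hard and roundish, about 24 x 24 x 27 mm, 14 g, starting in the dipper. Origin within 2 mm of its middle.
- potato1: Baby potato, hard and roundish, about 24 x 24 x 27 mm, 14 g, starting in the dipper. Origin within 2 mm of its middle.
- potato2: Baby potato, hard and roundish, about 24 x 24 x 27 mm, 14 g, starting in the dipper. Origin within 2 mm of its middle.
- potato3: Baby potato, hard and roundish, about 24 x 24 x 27 mm, 14 g, starting in the dipper. Origin within 2 mm of its middle.
- potato4: Baby potato, hard and roundish, about 24 x 24 x 27 mm, 14 g, starting in the dipper. Origin within 2 mm of its middle.
- oil: Bystander: amber bottle, 56 mm in diameter, 160 mm tall. Origin: underside.
- bowl: Bystander: empty steel bowl without a handle, 100 mm in diameter, 45 mm high. Origin: underside.
- shaker: Bystander: small steel shaker, 36 mm in diameter, 55 mm tall. Origin: underside.
- can: Bystander: can with paper label, 68 mm in diameter, 75 mm tall. Origin: underside.
- spoon: Bystander: steel spoon lying flat, 200 mm long.
- tubs: Bystander: closed clear plastic tub, 108 mm in diameter, 70 mm high. Origin: underside.
Not all that is in view belongs to the job. Leave any orange look-alike of the dipper alone. Leave any turquoise look-alike of the tray alone.

How it is judged:
On the way, in this order (a step that is already met when the one before it is completed fails the run):
1. all five potatoes are in the tray (x of potato0 in the frame of tray between -0.068 and 0.068 m and y of potato0 in the frame of tray between -0.093 and 0.093 m and z of potato0 in the frame of tray between 0 and 0.045 m and x of potato1 in the frame of tray between -0.068 and 0.068 m and y of potato1 in the frame of tray between -0.093 and 0.093 m and z of potato1 in the frame of tray between 0 and 0.045 m and x of potato2 in the frame of tray between -0.068 and 0.068 m and y of potato2 in the frame of tray between -0.093 and 0.093 m and z of potato2 in the frame of tray between 0 and 0.045 m and x of potato3 in the frame of tray between -0.068 and 0.068 m and y of potato3 in the frame of tray between -0.093 and 0.093 m and z of potato3 in the frame of tray between 0 and 0.045 m and x of potato4 in the frame of tray between -0.068 and 0.068 m and y of potato4 in the frame of tray between -0.093 and 0.093 m and z of potato4 in the frame of tray between 0 and 0.045 m), for 0.2 s.
2. the dipper stands upright on the mat (angle between dipper's own z axis and vertical below 0.1 rad and x of dipper in the frame of mat between -0.045 and 0.045 m and y of dipper in the frame of mat between -0.045 and 0.045 m and height (world z) of dipper below 0.008 m), for 0.2 s.
3. the keeper bar is home in its catch (value of joint keeper below 0.025 rad), for 0.2 s.
At the end, for the whole second after the job is handed in: All five potatoes lie in the tray, not above its rim; the tray is seated level in the carrier (within 10 mm); the dipper stands upright (0.1 rad) on the mat, within 45 mm of its centre along each side; the keeper bar is home (under 0.025 rad); all at rest (all of step 1 and all of step 2 and value of joint keeper below 0.025 rad and angle between tray's own z axis and vertical below 0.05 rad and horizontal distance between tray and carrier below 0.01 m and height (world z) of tray below 0.016 m and linear speed of each of potato0, potato1, potato2, potato3, potato4, dipper below 0.05 m/s and velocity of joint keeper between -0.05 and 0.05 rad/s); the robot touches nothing.
It fails at once if a bystander is knocked over or moved more than 30 mm (distance of any of oil, bowl, shaker, can, spoon, tubs from where it was at the start of the episode above 0.03 m or angle between any of oil, shaker, can, tubs, bowl's own z axis and vertical above 0.6 rad).
It fails at once if a potato falls on the table outside the tray ((height (world z) of potato0 below 0.02 m and horizontal distance between potato0 and dipper above 0.055 m) or (height (world z) of potato1 below 0.02 m and horizontal distance between potato1 and dipper above 0.055 m) or (height (world z) of potato2 below 0.02 m and horizontal distance between potato2 and dipper above 0.055 m) or (height (world z) of potato3 below 0.02 m and horizontal distance between potato3 and dipper above 0.055 m) or (height (world z) of potato4 below 0.02 m and horizontal distance between potato4 and dipper above 0.055 m)).
It also fails if it takes over 64 s, if anything falls off the work surface, if the arm or the gripper's body presses on something with over 40 N, if the wrist force passes 120 N, or if a joint passes its speed limit or range.

## Working session

There is one attempt and no reset: what is moved stays moved. The work goes in short steps, Python scripts to look and compute and a tool call to move; the robot and the scene stay as the last step left them, time stands still between calls to the robot, and variables do not carry over. Pictures are saved under pics/ and viewed, at most 10 in all, crops included, and the job is handed in when it is done.

Besides the shell and the picture viewer there is one more tool, called after "Emit:" as name(argument=value, ...), one argument or row to a line, values as JSON. drive_tool: Moves the arm, as the interface text tells. Its arguments: {"type":"object","properties":{"slide":{"type":"array"},"turn":{"type":"array"},"fingers":{"type":"array"}},"required":["slide","turn","fingers"]}

```bash
mkdir -p pics
cat > h.py <<'E'
from plant import *
import numpy as np, cv2
def cloud(c):
    d=c["depth"]; K=c["mtx"]; v,u=np.indices(d.shape)
    p=np.stack([(u-K[0,2])/K[0,0]*d,(v-K[1,2])/K[1,1]*d,d],-1)
    w=(p-c["t"])@c["R"]; w[d==0]=np.nan
    return w
E
python3 - <<'E'
from h import *
for n in("top","side"):
    c=capture(n); cv2.imwrite(f"pics/{n}0.png",c["color"]); np.savez(f"{n}0.npz",**c)
    print(n,-c["R"].T@c["t"],c["R"][2])
s=observe();print(s["tcp_pos"],s["tool_rot"],s["time"],s["opening"])
E
```

```text
top [ 0.30982692 -0.00338932  1.36821934] [ 0.16239977  0.02039374 -0.98651427]
side [ 0.34160978 -0.67262768  0.86268548] [ 0.15334387  0.65399646 -0.74079301]
[ 0.23727528 -0.60460426  0.23027987] [[ 9.30939037e-01  3.65174472e-01 -3.37474297e-04]
 [ 3.65174491e-01 -9.30937494e-01  1.72436114e-03]
 [ 3.15525192e-04 -1.72851210e-03 -9.99998456e-01]] 0.1 0.9996604533659648
```

View pics/top0.png

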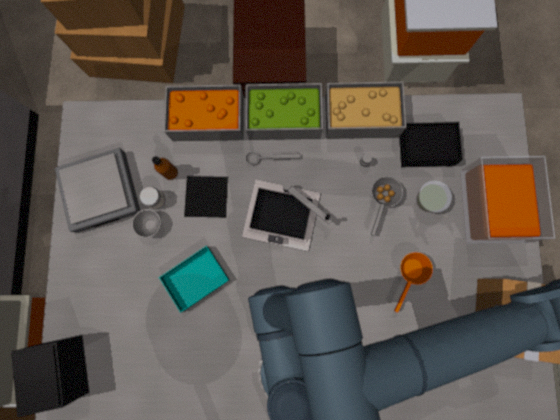

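View pics/side0.png

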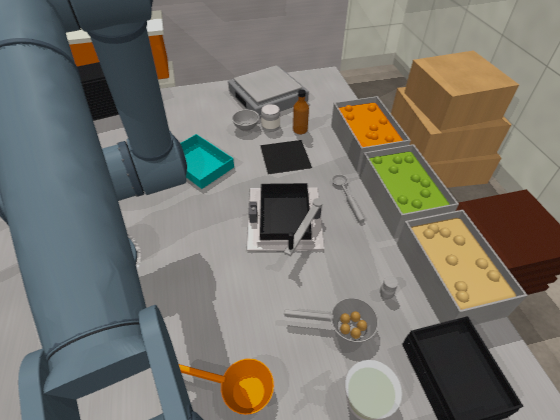

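The top view shows these candidates:
- **Dipper:** a steel one with potatoes at (387,193) and an orange one at (416,268). The steel one fits, because it is steel and holds the five potatoes.
- **Tray:** the black one in the light carrier at (283,214), a turquoise one at (195,278) and a loose black one at (430,145). The one in the carrier fits.
- **Mat:** the flat black square at (207,197).
- **Keeper bar:** the hinge is near (293,190) and the pin near (333,215).

I'll confirm with a crop and measure.

```bash
python3 - <<'E'
from h import *
c=dict(np.load("top0.npz")); im=c["color"]
cv2.imwrite("pics/crop0.png",cv2.resize(im[150:260,230:430],None,fx=4,fy=4,interpolation=cv2.INTER_CUBIC))
s=dict(np.load("side0.npz"))
W=cloud(c); S=cloud(s)
np.set_printoptions(precision=4,suppress=True)
for n,(u,v) in dict(dip=(387,193),mat=(207,197),tray=(275,212),hinge=(293,190),pin=(333,215),catch=(275,240),handle=(379,220),tub=(435,197),shaker=(366,160)).items(): print(n,W[v,u])
a=np.concatenate([W.reshape(-1,3),S.reshape(-1,3)]); b=np.concatenate([im.reshape(-1,3),s["color"].reshape(-1,3)]).astype(int)
src=np.r_[np.zeros(W.size//3),np.ones(S.size//3)]
# mat
d=W[197,207]; m=(np.abs(a[:,:2]-d[:2]).max(1)<.12)&(a[:,2]<.012)&(b.sum(1)<120)
for k in(0,1):
    q=a[m&(src==k)]; r=cv2.minAreaRect((q[:,:2]*1000).astype(np.float32)); print("mat",k,r,q[:,2].mean())
# plate+lips white
d=W[212,275]; m=(np.abs(a[:,:2]-d[:2]).max(1)<.19)&(a[:,2]>.006)&(a[:,2]<.035)&(b.min(1)>110)
for k in(0,1):
    q=a[m&(src==k)]; r=cv2.minAreaRect((q[:,:2]*1000).astype(np.float32)); print("plate",k,r)
# tray rim
m=(np.abs(a[:,:2]-d[:2]).max(1)<.15)&(a[:,2]>.042)&(a[:,2]<.053)&(b.sum(1)<130)
for k in(0,1):
    q=a[m&(src==k)]; r=cv2.minAreaRect((q[:,:2]*1000).astype(np.float32)); print("tray",k,r)
# bar top z 66, pin
m=(np.abs(a[:,:2]-d[:2]).max(1)<.25)&(a[:,2]>.06)
for k in(0,1):
    q=a[m&(src==k)]; r=cv2.minAreaRect((q[:,:2]*1000).astype(np.float32)); print("bar",k,r); h=q[q[:,2]>.085]; print("pin",h.mean(0),len(h),h[:,2].max(), h.min(0),h.max(0))
# dipper
d=W[193,387]; m=(np.abs(a[:,:2]-d[:2]).max(1)<.2)&(a[:,2]>.036)&(a[:,2]<.054)
for k in(0,1):
    q=a[m&(src==k)]; print("dipz",k,len(q)); np.save(f"dip{k}.npy",q)
    im2=np.full((400,400),255,np.uint8); ij=((q[:,:2]-d[:2])*1000+200).astype(int); im2[400-1-ij[:,0].clip(0,399),399-ij[:,1].clip(0,399)]=0; cv2.imwrite(f"pics/m{k}.png",im2)
E
python3 -c "
import cv2,numpy as np
a=cv2.imread('pics/crop0.png')[:,:800];b=np.hstack([cv2.imread(f'pics/m{k}.png') for k in(0,1)])[50:210]
cv2.imwrite('pics/c1.png',np.vstack([a,b]))"
```

```text
dip [ 0.5976 -0.3374  0.0034]
mat [0.5913 0.2989 0.0036]
tray [0.5329 0.0571 0.0134]
hinge [ 0.599  -0.0065  0.0656]
pin [ 0.5224 -0.1462 -0.0029]
catch [0.4315 0.0559 0.0511]
handle [ 0.4957 -0.295   0.048 ]
tub [ 0.5676 -0.479   0.0715]
shaker [ 0.7029 -0.2584  0.057 ]
mat 0 ((595.9075927734375, 325.04559326171875), (191.05108642578125, 143.26222229003906), 87.33882904052734) 0.0035163875360895006
mat 1 ((596.2677612304688, 301.4513854980469), (151.1990203857422, 144.07498168945312), 87.6837158203125) 0.0040335736285326855
plate 0 ((533.7587890625, 57.31251525878906), (380.0659484863281, 375.4065246582031), 89.91191864013672)
plate 1 ((536.6336669921875, 44.26643371582031), (321.80096435546875, 326.33013916015625), 79.16380310058594)
tray 0 ((523.99658203125, 36.51472473144531), (184.39036560058594, 136.5083770751953), 76.85357666015625)
tray 1 ((526.4659423828125, 34.07196807861328), (193.35614013671875, 135.5552520751953), 77.2260513305664)
bar 0 ((447.8127136230469, -42.078582763671875), (174.8054656982422, 350.08099365234375), 83.83220672607422)
pin [ 0.2984 -0.0498  0.68  ] 811 0.7407081215111239 [ 0.2829 -0.1209  0.0898] [0.5096 0.0636 0.7407]
bar 1 ((451.60845947265625, -47.27385711669922), (173.7171630859375, 345.73077392578125), 86.90895080566406)
pin [ 0.3246 -0.0756  0.4998] 446 0.669022139827182 [ 0.2829 -0.1254  0.0855] [0.5093 0.0487 0.669 ]
dipz 0 1232
dipz 1 3533
```

View pics/c1.png

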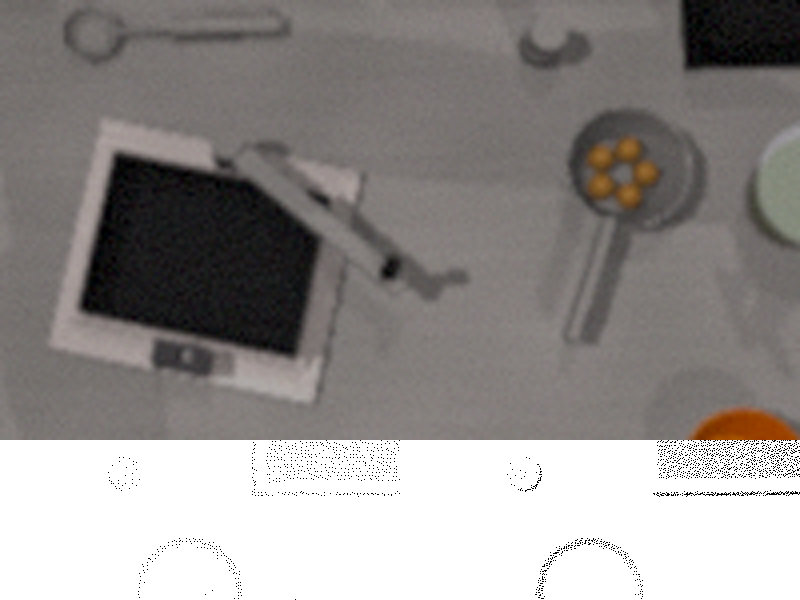

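The crop confirms it. The steel dipper with five potatoes is at crop (628,170), with its handle running down to (580,335). The black tray sits in the light carrier at crop (205,255), the pin is at (390,266) and the catch at (183,356). Next come precise fits.

Run:
```python
from h import *
from scipy.optimize import least_squares
np.set_printoptions(precision=4,suppress=True)
for n in("top","side"):
    c=dict(np.load(n+"0.npz")); a=cloud(c).reshape(-1,3); b=c["color"].reshape(-1,3).astype(int)
    near=lambda x,y,r:np.hypot(a[:,0]-x,a[:,1]-y)<r
    p=a[near(.49,-.11,.07)&(a[:,2]>.075)&(a[:,2]<.13)]; t=p[p[:,2]>.112]
    print(n,"pin",p.mean(0),len(p),"top",t.mean(0) if len(t) else 0,p[:,2].max(), p.min(0),p.max(0))
    q=a[near(.55,-.05,.14)&(a[:,2]>.061)&(a[:,2]<.075)]
    r=cv2.minAreaRect((q[:,:2]*1000).astype(np.float32)); print("bar",len(q),r)
    m=cv2.fitLine((q[:,:2]*1000).astype(np.float32),cv2.DIST_HUBER,0,.01,.01).ravel(); print(m,q.min(0),q.max(0))
    d=a[near(.605,-.325,.075)&(a[:,2]>.040)&(a[:,2]<.05)]
    f=least_squares(lambda x:np.hypot(d[:,0]-x[0],d[:,1]-x[1])-x[2],[.605,-.325,.054],loss="soft_l1",f_scale=.002); print("cup",f.x,len(d))
    dd=np.hypot(a[:,0]-f.x[0],a[:,1]-f.x[1]); h=a[(dd>.065)&(dd<.17)&near(.49,-.295,.09)&(a[:,2]>.04)&(a[:,2]<.053)]
    m=cv2.fitLine((h[:,:2]*1000).astype(np.float32),cv2.DIST_HUBER,0,.01,.01).ravel(); print("handle",m,np.degrees(np.arctan2(m[1],m[0])),len(h),h.mean(0),h.min(0),h.max(0))
    print("mat", cv2.minAreaRect((a[near(.595,.3,.115)&(a[:,2]<.012)&(b.sum(1)<100)&(np.abs(a[:,1]-.3)<.085)][:,:2]*1000).astype(np.float32)))
    po=a[near(.605,-.325,.05)&(b[:,2]-b[:,0]>50)]; print("pot",po.mean(0),po[:,2].max())
    k=a[near(.437,.055,.04)&(b.max(1)<100)&(a[:,2]>.04)&(a[:,2]<.06)]; print("catch",k.mean(0),cv2.minAreaRect((k[:,:2]*1000).astype(np.float32)))
```

```text
top pin [ 0.5013 -0.115   0.1125] 24 top [ 0.5023 -0.1158  0.121 ] 0.1270386299410397 [ 0.496  -0.1209  0.0778] [ 0.5096 -0.11    0.127 ]
bar 356 ((556.0569458007812, -51.50452423095703), (205.5429229736328, 26.84236717224121), 48.382320404052734)
[  0.653    0.7573 560.2695 -48.9005] [ 0.4849 -0.1355  0.0613] [0.6299 0.0272 0.0749]
cup [ 0.596  -0.3264  0.0509] 143
handle [   0.9388   -0.3445  491.4647 -287.8975] -20.149498 102 [ 0.4921 -0.2877  0.0465] [ 0.4485 -0.3071  0.0403] [ 0.534  -0.2676  0.0528]
mat ((595.7133178710938, 303.34588623046875), (144.10482788085938, 142.8137969970703), 87.84522247314453)
pot [ 0.5938 -0.3234  0.0267] 0.03837586723608442
catch [0.4416 0.055  0.0494] ((444.0400390625, 53.91133117675781), (65.19912719726562, 35.160953521728516), 77.09349822998047)
side pin [ 0.5016 -0.1211  0.1053] 84 top [ 0.502  -0.1195  0.1203] 0.12505985980362974 [ 0.4956 -0.1254  0.075 ] [ 0.5093 -0.1103  0.1251]
bar 468 ((558.9091186523438, -53.93437194824219), (209.67645263671875, 27.04393768310547), 50.763214111328125)
[  0.6343   0.7731 556.9169 -55.9276] [ 0.4847 -0.1367  0.061 ] [0.6283 0.0306 0.0747]
cup [ 0.5954 -0.3276  0.0514] 361
handle [   0.9402   -0.3406  490.0832 -290.6122] -19.915977 240 [ 0.4909 -0.2903  0.0465] [ 0.4469 -0.31    0.0401] [ 0.5348 -0.2699  0.0528]
mat ((618.1568603515625, 325.408935546875), (123.65252685546875, 63.7464714050293), 65.78719329833984)
pot [ 0.5954 -0.3307  0.0263] 0.035522831554540474
catch [0.4395 0.0489 0.0502] ((444.3247375488281, 49.50323486328125), (51.38066864013672, 31.31279945373535), 75.3174057006836)
```

Run:
```python
import numpy as np
from scipy.spatial.transform import Rotation as R
q1=-.25+.07
for q23 in (1.8,2.2):
  for flip in (0,1):
    for s in (1,-1):
      for t in (0,40,80,110):
        # handle (cup dir) +x world; tool down with y along +-world y ; roll about +x
        base=R.from_matrix(np.array([[1,0,0],[0,-1,0],[0,0,-1.]]))*R.from_euler('z',180*flip,degrees=True)
        T=R.from_euler('x',s*t,degrees=True)*base
        W=(R.from_euler('ZY',[q1,q23])).inv()*T*R.from_euler('z',-90,degrees=True)
        e=W.as_euler('ZYZ'); print(q23,'flip',flip,'s',s,'t',t,e.round(2),'alt',(e+[np.pi,-2*e[1],np.pi]).round(2)) if q23==2.2 or t==110 else 0
```

```text
1.8 flip 0 s 1 t 110 [1.88 1.81 1.41] alt [ 5.02 -1.81  4.55]
1.8 flip 0 s -1 t 110 [-1.95  1.48  1.85] alt [ 1.19 -1.48  4.99]
1.8 flip 1 s 1 t 110 [ 1.88  1.81 -1.73] alt [ 5.02 -1.81  1.41]
1.8 flip 1 s -1 t 110 [-1.95  1.48 -1.29] alt [ 1.19 -1.48  1.85]
2.2 flip 0 s 1 t 0 [0.   0.94 1.39] alt [ 3.14 -0.94  4.53]
2.2 flip 0 s 1 t 40 [0.74 1.2  1.02] alt [ 3.89 -1.2   4.16]
2.2 flip 0 s 1 t 80 [1.32 1.61 0.92] alt [ 4.47 -1.61  4.06]
2.2 flip 0 s 1 t 110 [1.76 1.91 1.01] alt [ 4.9  -1.91  4.15]
2.2 flip 0 s -1 t 0 [0.   0.94 1.39] alt [ 3.14 -0.94  4.53]
2.2 flip 0 s -1 t 40 [-0.85  1.    1.9 ] alt [ 2.29 -1.    5.04]
2.2 flip 0 s -1 t 80 [-1.53  1.32  2.18] alt [ 1.61 -1.32  5.32]
2.2 flip 0 s -1 t 110 [-1.96  1.64  2.22] alt [ 1.18 -1.64  5.36]
2.2 flip 1 s 1 t 0 [ 0.    0.94 -1.75] alt [ 3.14 -0.94  1.39]
2.2 flip 1 s 1 t 40 [ 0.74  1.2  -2.12] alt [ 3.89 -1.2   1.02]
2.2 flip 1 s 1 t 80 [ 1.32  1.61 -2.22] alt [ 4.47 -1.61  0.92]
2.2 flip 1 s 1 t 110 [ 1.76  1.91 -2.14] alt [ 4.9  -1.91  1.01]
2.2 flip 1 s -1 t 0 [ 0.    0.94 -1.75] alt [ 3.14 -0.94  1.39]
2.2 flip 1 s -1 t 40 [-0.85  1.   -1.25] alt [ 2.29 -1.    1.9 ]
2.2 flip 1 s -1 t 80 [-1.53  1.32 -0.96] alt [ 1.61 -1.32  2.18]
2.2 flip 1 s -1 t 110 [-1.96  1.64 -0.92] alt [ 1.18 -1.64  2.22]
```

Emit:
drive_tool(
  slide=[
    [50, 50, 0],
    [90, 100, 0],
    [130, 150, 0],
    [165, 195, -10],
    [200, 240, -20],
    [230, 275, -30],
    [250, 300, -50],
    [265, 312, -80],
    [265, 312, -80],
    [265, 312, -80],
  ],
  turn=[
    [0, 0, -6],
    [0, 0, -12],
    [0, 0, -18],
    [0, 0, -24],
    [0, 0, -30],
    [0, 0, -36],
    [0, 0, -41.4],
    [0, 0, -41.4],
    [0, 0, -41.4],
    [0, 0, -41.4],
  ],
  fingers=[-1, -1, -1, -1, -1, -1, -1, -1, -1, -1],
)

```text
time: 1.1
tcp_pos: [0.502, -0.2893, 0.1477]
tool_rot: [[0.941, -0.338, -0.005], [-0.338, -0.941, 0.005], [-0.006, -0.003, -1.0]]
ft_force: [-0.3, -0.2, -0.8]
opening: 0.998
finger_force: 0.0
```

```bash
cat >> h.py <<'E'
from scipy.spatial.transform import Rotation as Rot
np.set_printoptions(precision=4,suppress=True)
def st():
    s=observe()
    print("t",s["time"],"q",np.array(s["q"]),"tcp",s["tcp_pos"],"\n",s["tool_rot"],"F",s["ft_force"],"op",s["opening"],s["finger_force"])
    q=s["q"]; P=Rot.from_euler('ZYZYZ'[:3],[q[0],q[1]+q[2],q[3]])*Rot.from_euler('YZ',[q[4],q[5]+np.pi/2])
    print("model err",(P.inv()*Rot.from_matrix(s["tool_rot"])).as_rotvec())
    with open("log.txt","a") as f: f.write(repr((list(q),list(s["tcp_pos"]),np.array(s["tool_rot"]).tolist()))+"\n")
    return s
E
python3 -c "
from h import *
st()"
```

```text
t 1.1 q [-0.7185  0.1756  1.8001  0.0004  1.1725  1.1968] tcp [ 0.502  -0.2893  0.1477] 
 [[ 0.9412 -0.3379 -0.0048]
 [-0.3379 -0.9412  0.0047]
 [-0.0061 -0.0028 -1.    ]] F [-0.3481 -0.1766 -0.847 ] op 0.9979717009479684 0.0
model err [ 0.  0. -0.]
```

Emit:
drive_tool(
  slide=[
    [0, 0, -40],
    [0, 0, -80],
    [0, 0, -110],
    [0, 0, -125],
    [0, 0, -131],
    [0, 0, -131],
  ],
  turn=[
    [0, 0, 0],
    [0, 0, 0],
    [0, 0, 0],
    [0, 0, 0],
    [0, 0, 0],
    [0, 0, 0],
  ],
  fingers=[-1, -1, -1, -1, -1, -1],
)

```text
time: 1.7
tcp_pos: [0.5025, -0.2938, 0.0208]
tool_rot: [[0.94, -0.342, 0.0], [-0.342, -0.94, -0.0], [0.0, 0.0, -1.0]]
ft_force: [0.3, -0.6, 0.1]
opening: 1.002
finger_force: 0.0
```

```bash
python3 -c "
from h import *
st()"
```

```text
t 1.7 q [-0.7238  0.3696  1.8345 -0.0001  0.9369  1.1963] tcp [ 0.5025 -0.2938  0.0208] 
 [[ 0.9396 -0.3422  0.0003]
 [-0.3422 -0.9396 -0.0004]
 [ 0.0005  0.0003 -1.    ]] F [ 0.3156 -0.6235  0.1108] op 1.0017712794211464 0.0
model err [ 0.  0. -0.]
```

Emit:
drive_tool(
  slide=[
    [0, 0, 0],
    [0, 0, 0],
    [0, 0, 0],
    [0, 0, 0],
    [0, 0, 0],
    [0, 0, 0],
    [0, 0, 0],
    [0, 0, 0],
    [0, 0, 0],
    [0, 0, 0],
  ],
  turn=[
    [0, 0, 0],
    [0, 0, 0],
    [0, 0, 0],
    [0, 0, 0],
    [0, 0, 0],
    [0, 0, 0],
    [0, 0, 0],
    [0, 0, 0],
    [0, 0, 0],
    [0, 0, 0],
  ],
  fingers=[1, 1, 1, 1, 1, 1, 1, 1, 1, 1],
)

```text
time: 2.7
tcp_pos: [0.5024, -0.2933, 0.0205]
tool_rot: [[0.94, -0.342, 0.0], [-0.342, -0.94, -0.0], [0.0, 0.0, -1.0]]
ft_force: [-1.5, 0.0, 3.4]
opening: 0.123
finger_force: 61.6
```

Emit:
drive_tool(
  slide=[
    [0, 0, 5],
    [0, 0, 12],
    [0, 0, 25],
    [0, 0, 40],
    [0, 0, 60],
    [0, 0, 80],
    [0, 0, 100],
    [0, 0, 120],
    [0, 0, 135],
    [0, 0, 145],
    [0, 0, 150],
    [0, 0, 150],
  ],
  turn=[
    [0, 0, 0],
    [0, 0, 0],
    [0, 0, 0],
    [0, 0, 0],
    [0, 0, 0],
    [0, 0, 0],
    [0, 0, 0],
    [0, 0, 0],
    [0, 0, 0],
    [0, 0, 0],
    [0, 0, 0],
    [0, 0, 0],
  ],
  fingers=[1, 1, 1, 1, 1, 1, 1, 1, 1, 1, 1, 1],
)

```text
time: 3.9
tcp_pos: [0.5025, -0.2932, 0.1708]
tool_rot: [[0.94, -0.342, 0.001], [-0.342, -0.94, -0.0], [0.001, 0.0, -1.0]]
ft_force: [0.5, 0.6, -2.8]
opening: 0.13
finger_force: 60.8
```

Run:
```python
from h import *
s=st()
c=capture("side"); cv2.imwrite("pics/lift.png",c["color"][180:420,150:450])
a=cloud(c).reshape(-1,3); b=c["color"].reshape(-1,3).astype(int)
po=a[(np.hypot(a[:,0]-.6,a[:,1]+.33)<.06)&(b[:,2]-b[:,0]>50)&(a[:,2]>.1)]; print(len(po),po.mean(0))
g=a[(np.hypot(a[:,0]-.6,a[:,1]+.33)<.07)&(a[:,2]>.17)]; g=g[g[:,2]>0]; A=np.c_[g[:,:2],np.ones(len(g))]; print("rim",g.min(0),g.max(0))
# geometry fit
from scipy.optimize import least_squares
L=[eval(l) for l in open("log.txt")]
L.append(([-1.371,.245,1.558,0,1.339,-.174],[.2373,-.6046,.2303],None))
def fk(x,q):
    h,a0,L1,e,L2,L3,d=x; q23=q[1]+q[2]
    r=a0+L1*np.sin(q[1])+L2*np.sin(q23)+e*np.cos(q23); z=h+L1*np.cos(q[1])+L2*np.cos(q23)-e*np.sin(q23)
    t=(Rot.from_euler('ZYZ',[q[0],q23,q[3]])*Rot.from_euler('Y',q[4])).as_matrix()[:,2]
    return np.array([r*np.cos(q[0])-d*np.sin(q[0]),r*np.sin(q[0])+d*np.cos(q[0]),z])+L3*t
f=least_squares(lambda x:np.r_[np.concatenate([fk(x,q)-p for q,p,_ in L])*1000,(x-[.3,0,.4,0,.4,.25,.11])*.5],[.3,0,.4,0,.4,.25,.11]); print(f.x,f.fun[:-7])
```

```text
t 3.9 q [-0.723   0.1489  1.7846  0.      1.2074  1.1965] tcp [ 0.5025 -0.2932  0.1708] 
 [[ 0.9398 -0.3417  0.0005]
 [-0.3417 -0.9398 -0.0005]
 [ 0.0006  0.0003 -1.    ]] F [ 0.4968  0.5993 -2.8481] op 0.12958778179769595 60.83296537399292
model err [0. 0. 0.]
548 [ 0.5975 -0.3325  0.1749]
rim [ 0.5321 -0.3795  0.17  ] [ 0.6498 -0.2722  0.4578]
[0.2642 0.002  0.4188 0.0659 0.5666 0.2454 0.1126] [-0.0124  0.0021 -0.2452  0.046  -0.0439  0.2081 -0.0764  0.0632 -0.3313
  0.0212 -0.0429  0.3684]
```

View pics/lift.png

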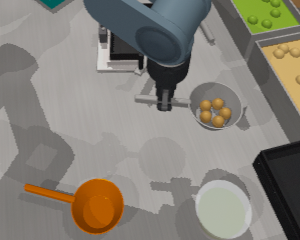

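```bash
cat >> h.py <<'E'
from scipy.optimize import least_squares
X=[0.2642,0.002,0.4188,0.0659,0.5666,0.2454,0.1126]
def fk(x,q):
    h,a0,L1,e,L2,L3,d=x; q23=q[1]+q[2]
    r=a0+L1*np.sin(q[1])+L2*np.sin(q23)+e*np.cos(q23); z=h+L1*np.cos(q[1])+L2*np.cos(q23)-e*np.sin(q23)
    w=np.array([r*np.cos(q[0])-d*np.sin(q[0]),r*np.sin(q[0])+d*np.cos(q[0]),z])
    Rm=Rot.from_euler('ZYZ',[q[0],q23,q[3]])*Rot.from_euler('YZ',[q[4],q[5]+np.pi/2])
    return w+L3*Rm.as_matrix()[:,2],Rm,w
LO=[-3.13,-1.02,.13,-.95,.21,-2.74];HI=[3.13,2.26,2.54,4.09,2.88,2.74]
def ik(p,Rm,q0):
    def f(q):
        a,b,_=fk(X,q); return np.r_[(a-p)*10,(b.inv()*Rm).as_rotvec()]
    r=least_squares(f,np.clip(q0,np.array(LO)+1e-3,np.array(HI)-1e-3),bounds=(LO,HI)); return r.x,np.abs(r.fun).max()
def pose(g,psi,t):
    Rm=Rot.from_euler('z',psi,degrees=True)*Rot.from_euler('x',t,degrees=True)*Rot.from_matrix(np.diag([1,-1,-1.]))
    return np.array(g)+.019*Rm.as_matrix()[:,2],Rm
E
python3 - <<'E'
from h import *
s=observe()
for psi,g in((-13,[.4283,.083,.135]),(-13,[.4283,.083,.16]),(-25,[.435,.105,.135]),(5,[.42,.055,.135])):
    q=np.array(s["q"])
    for t in(0,30,60,90,105,115):
        p,Rm=pose(g,psi,t); q,e=ik(p,Rm,q); print(psi,g,t,q,"err",round(e,4),"wrist",fk(X,q)[2])
E
```

```text
-13 [0.4283, 0.083, 0.135] 0 [-0.0696 -0.1293  2.1759 -0.      1.095   1.7281] err 0.0 wrist [0.4283 0.083  0.3614]
-13 [0.4283, 0.083, 0.135] 30 [-0.3503 -0.1616  2.2694  0.5691  1.17    1.184 ] err 0.0 wrist [ 0.4028 -0.0273  0.3311]
-13 [0.4283, 0.083, 0.135] 60 [-0.5602  0.0274  2.294   0.9716  1.4366  0.7717] err 0.0 wrist [ 0.3842 -0.108   0.2482]
-13 [0.4283, 0.083, 0.135] 90 [-0.6338  0.3657  2.2378  1.2164  1.775   0.5014] err 0.0 wrist [ 0.3774 -0.1376  0.135 ]
-13 [0.4283, 0.083, 0.135] 105 [-0.6153  0.5452  2.1863  1.3166  1.9641  0.411 ] err 0.0 wrist [ 0.3791 -0.1301  0.0764]
-13 [0.4283, 0.083, 0.135] 115 [-0.5826  0.6573  2.1466  1.3872  2.0982  0.3677] err 0.0 wrist [ 0.3821 -0.1169  0.0393]
-13 [0.4283, 0.083, 0.16] 0 [-0.0696 -0.1714  2.1607 -0.      1.1523  1.7281] err 0.0 wrist [0.4283 0.083  0.3864]
-13 [0.4283, 0.083, 0.16] 30 [-0.3503 -0.212   2.2574  0.5561  1.2228  1.2197] err 0.0 wrist [ 0.4028 -0.0273  0.3561]
-13 [0.4283, 0.083, 0.16] 60 [-0.5602 -0.0388  2.2945  0.9653  1.4737  0.8261] err 0.0 wrist [ 0.3842 -0.108   0.2732]
-13 [0.4283, 0.083, 0.16] 90 
[... 1032 characters left out ...]
.0393]
5 [0.42, 0.055, 0.135] 0 [-0.1388 -0.1645  2.2065 -0.      1.0996  1.3447] err 0.0 wrist [0.42   0.055  0.3614]
5 [0.42, 0.055, 0.135] 30 [-0.3962 -0.0791  2.196   0.475   1.3168  0.8973] err 0.0 wrist [ 0.4299 -0.0578  0.3311]
5 [0.42, 0.055, 0.135] 60 [-0.5585  0.1618  2.1453  0.765   1.6212  0.6342] err 0.0 wrist [ 0.4371 -0.1403  0.2482]
5 [0.42, 0.055, 0.135] 90 [-0.611   0.4653  2.0712  0.9666  1.9452  0.4872] err 0.0 wrist [ 0.4397 -0.1705  0.135 ]
5 [0.42, 0.055, 0.135] 105 [-0.598   0.6147  2.0322  1.0641  2.1154  0.4443] err 0.0 wrist [ 0.4391 -0.1629  0.0764]
5 [0.42, 0.055, 0.135] 115 [-0.5747  0.7078  2.0072  1.1358  2.2335  0.4269] err 0.0 wrist [ 0.4379 -0.1494  0.0393]
```

The dipper is held level and all five potatoes are in it (crop 215,110). Next I carry it over the tray.

Emit:
drive_tool(
  slide=[
    [-1, 5, 3],
    [-3, 15, 6],
    [-6, 32, 10],
    [-11, 54, 10],
    [-16, 80, 10],
    [-22, 110, 10],
    [-28, 140, 10],
    [-34, 170, 10],
    [-40, 200, 10],
    [-45, 230, 10],
    [-51, 260, 10],
    [-57, 290, 10],
    [-62, 315, 10],
    [-67, 338, 10],
    [-70, 356, 5],
    [-72, 368, 0],
    [-74, 374, -5],
    [-74, 376, -8],
    [-74, 376, -10],
    [-74, 376, -10],
  ],
  turn=[
    [0, 0, 0],
    [0, 0, 0],
    [0, 0, 0.5],
    [0, 0, 1],
    [0, 0, 1.5],
    [0, 0, 2],
    [0, 0, 2.5],
    [0, 0, 3],
    [0, 0, 3.5],
    [0, 0, 4],
    [0, 0, 4.5],
    [0, 0, 5],
    [0, 0, 5.5],
    [0, 0, 6],
    [0, 0, 6.5],
    [0, 0, 7],
    [0, 0, 7],
    [0, 0, 7],
    [0, 0, 7],
    [0, 0, 7],
  ],
  fingers=[1, 1, 1, 1, 1, 1, 1, 1, 1, 1, 1, 1, 1, 1, 1, 1, 1, 1, 1, 1],
)

```text
time: 5.95
tcp_pos: [0.4283, 0.0824, 0.16]
tool_rot: [[0.974, -0.225, -0.001], [-0.225, -0.974, -0.0], [-0.001, 0.0, -1.0]]
ft_force: [-0.4, -0.3, -3.2]
opening: 0.129
finger_force: 60.8
```

Run:
```python
from h import *
s=st()
g=[.4283,.083,.150]
for n in ("side","top"):
    c=capture(n); a=cloud(c).reshape(-1,3); b=c["color"].reshape(-1,3).astype(int)
    po=a[(np.hypot(a[:,0]-.525,a[:,1]-.06)<.08)&(b[:,2]-b[:,0]>50)&(a[:,2]>.08)]; print(n,len(po),po.mean(0) if len(po) else 0)
R0=Rot.from_matrix(s["tool_rot"])
q=np.array(s["q"])
for t in np.r_[np.arange(0,96,5),100,105]:
    p,Rm=pose(g,-13,t); q,e=ik(p,Rm,q); print(t,((p-s["tcp_pos"])*1000).round(1),np.degrees((Rm*R0.inv()).as_rotvec()).round(1),q,round(e,4))
```

```text
t 5.95 q [-0.0709 -0.199   2.1466 -0.0001  1.1946  1.7274] tcp [0.4283 0.0824 0.16  ] 
 [[ 0.9742 -0.2255 -0.0006]
 [-0.2255 -0.9742 -0.0001]
 [-0.0006  0.0002 -1.    ]] F [-0.4155 -0.2776 -3.1757] op 0.1290920082529611 60.81287384033203
model err [ 0.  0. -0.]
side 208 [0.5338 0.0544 0.1645]
top 190 [0.5301 0.0567 0.1726]
0 [ -0.    0.6 -29. ] [ 0. -0.  0.] [-0.0696 -0.1551  2.1672 -0.      1.1295  1.7281] 0.0
5 [  0.3   2.2 -28.9] [ 4.9 -1.2  0. ] [-0.1165 -0.175   2.186   0.0963  1.1228  1.6398] 0.0
10 [  0.7   3.8 -28.7] [ 9.7 -2.3  0. ] [-0.1641 -0.19    2.2039  0.1934  1.1239  1.5502] 0.0
15 [  1.1   5.4 -28.3] [14.6 -3.4  0. ] [-0.2118 -0.1995  2.2207  0.2898  1.1329  1.4606] 0.0
20 [  1.4   6.9 -27.9] [19.5 -4.5  0. ] [-0.2592 -0.2033  2.2362  0.384   1.1493  1.3726] 0.0
25 [  1.8   8.4 -27.2] [24.4 -5.7  0. ] [-0.3055 -0.201   2.2503  0.4747  1.1725  1.2873] 0.0
30 [  2.1   9.8 -26.5] [29.2 -6.8  0. ] [-0.3503 -0.1924  2.2626  0.561   1.2018  1.2057] 0.0
35 [  2.4  11.2 -25.6] [34.1 -7.9  0. ] [-0.3929 -0.1775  2.2732  0.6421  1.2361  1.1281] 0.0
40 [  2.7  12.5 -24.6] [39. 
[... 616 characters left out ...]
 1.0649  1.5624  0.7016] 0.0
75 [  4.1  18.5 -14.9] [ 73.1 -16.9   0. ] [-0.6153  0.1429  2.2809  1.1082  1.6165  0.6553] 0.0
80 [  4.2  18.8 -13.3] [ 77.9 -18.    0. ] [-0.6256  0.2004  2.2721  1.1487  1.6719  0.6121] 0.0
85 [  4.2  19.  -11.7] [ 82.8 -19.2   0. ] [-0.6317  0.2596  2.2612  1.1869  1.7288  0.5721] 0.0
90 [  4.2  19.1 -10. ] [ 87.7 -20.3   0. ] [-0.6338  0.3198  2.2486  1.2234  1.7871  0.5351] 0.0
95 [ 4.2 19.  -8.3] [ 92.6 -21.4  -0. ] [-0.6317  0.3801  2.2344  1.2589  1.847   0.5013] 0.0
100 [ 4.2 18.8 -6.7] [ 97.4 -22.5  -0. ] [-0.6256  0.4401  2.2186  1.2939  1.9085  0.4707] 0.0
105 [ 4.1 18.5 -5.1] [102.3 -23.7  -0. ] [-0.6153  0.499   2.2016  1.3291  1.9716  0.4434] 0.0
```

Emit:
drive_tool(
  slide=[
    [0, 1, -29],
    [1, 3, -29],
    [1, 5, -28],
    [1, 7, -28],
    [2, 8, -27],
    [2, 10, -26],
    [2, 11, -26],
    [3, 12, -25],
    [3, 14, -23],
    [3, 15, -22],
    [3, 16, -21],
    [4, 17, -20],
    [4, 17, -20],
  ],
  turn=[
    [2, -0.5, 0],
    [7, -1.7, 0],
    [13, -3, 0],
    [19.5, -4.5, 0],
    [24.4, -5.7, 0],
    [29.2, -6.8, 0],
    [34.1, -7.9, 0],
    [39, -9, 0],
    [43.8, -10.2, 0],
    [48.7, -11.3, 0],
    [53.6, -12.4, 0],
    [57, -13.2, 0],
    [58.5, -13.5, 0],
  ],
  fingers=[1, 1, 1, 1, 1, 1, 1, 1, 1, 1, 1, 1, 1],
)

```text
time: 7.35
tcp_pos: [0.4327, 0.0987, 0.1397]
tool_rot: [[0.974, -0.114, 0.196], [-0.227, -0.487, 0.844], [-0.0, -0.866, -0.5]]
ft_force: [-0.6, -0.5, -3.8]
opening: 0.126
finger_force: 61.0
```

Emit:
drive_tool(
  slide=[
    [0, 0, 1],
    [0, 1, 2],
    [0, 1, 3],
    [0, 2, 5],
    [0, 2, 6],
    [0, 2, 7],
    [0, 2, 9],
    [0, 2, 10],
    [0, 2, 11],
    [0, 2, 11],
    [0, 2, 11],
    [0, 2, 11],
    [0, 2, 11],
    [0, 2, 11],
    [0, 2, 11],
  ],
  turn=[
    [3.9, -0.9, 0],
    [7.8, -1.8, 0],
    [11.7, -2.7, 0],
    [15.6, -3.6, 0],
    [19.5, -4.5, 0],
    [23.4, -5.4, 0],
    [27.3, -6.3, 0],
    [31.2, -7.2, 0],
    [34.1, -7.9, 0],
    [34.1, -7.9, 0],
    [34.1, -7.9, 0],
    [34.1, -7.9, 0],
    [34.1, -7.9, 0],
    [34.1, -7.9, 0],
    [34.1, -7.9, 0],
  ],
  fingers=[1, 1, 1, 1, 1, 1, 1, 1, 1, 1, 1, 1, 1, 1, 1],
)

```text
time: 8.85
tcp_pos: [0.4324, 0.1018, 0.1515]
tool_rot: [[0.974, 0.021, 0.224], [-0.225, 0.085, 0.971], [0.001, -0.996, 0.087]]
ft_force: [-0.5, 0.4, -2.3]
opening: 0.127
finger_force: 61.3
```

Run:
```python
from h import *
s=st()
A=capture("side")["color"][120:320,180:420];B=capture("top")["color"][130:290,200:400]
cv2.imwrite("pics/pour.png",np.hstack([cv2.resize(A,(400,333)),cv2.resize(B,(400,333))]))
```

```text
t 8.85 q [-0.6519  0.4105  2.223   1.2353  1.8505  0.478 ] tcp [0.4324 0.1018 0.1515] 
 [[ 0.9744  0.0209  0.224 ]
 [-0.225   0.0847  0.9707]
 [ 0.0013 -0.9962  0.0873]] F [-0.5075  0.3689 -2.2928] op 0.1268109375889219 61.25334620475769
model err [ 0. -0. -0.]
```

View pics/pour.png

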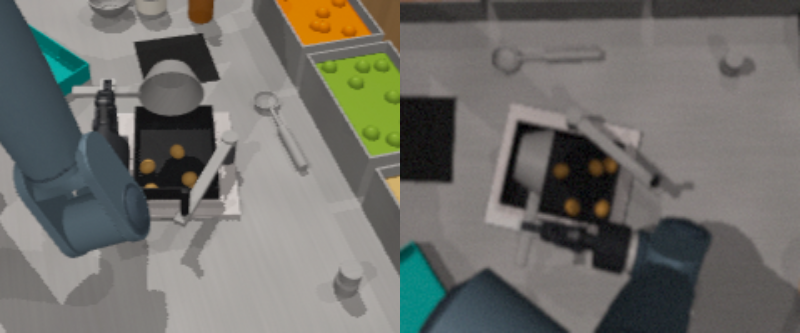

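The top half of the picture shows all five potatoes in the tray, at (560,170), (596,168), (611,165), (571,206) and (601,208). The cup is empty. I'll lift and unroll it, then go to the mat.

Emit:
drive_tool(
  slide=[
    [0, 0, 20],
    [0, 0, 35],
    [0, 0, 48],
    [0, 0, 49],
    [0, -1, 46],
    [0, -2, 43],
    [0, -3, 39],
    [0, -5, 36],
    [0, -7, 33],
    [0, -9, 31],
    [0, -12, 30],
    [0, -14, 30],
    [0, -17, 30],
    [0, -19, 30],
    [0, -19, 30],
  ],
  turn=[
    [0, 0, 0],
    [-3, 0.7, 0],
    [-9, 2, 0],
    [-17, 4, 0],
    [-25, 5.8, 0],
    [-33, 7.6, 0],
    [-41, 9.5, 0],
    [-49, 11.3, 0],
    [-57, 13.2, 0],
    [-65, 15, 0],
    [-73, 16.9, 0],
    [-81, 18.7, 0],
    [-88, 20.3, 0],
    [-92.6, 21.4, 0],
    [-92.6, 21.4, 0],
  ],
  fingers=[1, 1, 1, 1, 1, 1, 1, 1, 1, 1, 1, 1, 1, 1, 1],
)

```text
time: 10.45
tcp_pos: [0.4316, 0.0845, 0.1809]
tool_rot: [[0.975, -0.221, -0.002], [-0.221, -0.975, 0.001], [-0.003, -0.0, -1.0]]
ft_force: [0.4, -0.4, -1.9]
opening: 0.128
finger_force: 60.9
```

Run:
```python
from h import *
s=st()
c=dict(np.load("top0.npz")); a=cloud(c).reshape(-1,3); b=c["color"].reshape(-1,3).astype(int)
m=(b[:,0]-b[:,2]>60)&(a[:,2]>.005)&(np.hypot(a[:,0]-.42,a[:,1]-.3)<.2); q=a[m]
print("turq",cv2.boxPoints(cv2.minAreaRect((q[:,:2]*1000).astype(np.float32))),q[:,2].max())
q=np.array(s["q"])
for psi,g in((45,[.525,.231,.18]),(45,[.525,.231,.042]),(27,[.507,.257,.042])):
    p,Rm=pose(g,psi,0); print(psi,ik(p,Rm,q),p)
```

```text
t 10.45 q [-0.0661 -0.2167  2.1202  0.0009  1.2406  1.7274] tcp [0.4316 0.0845 0.1809] 
 [[ 0.9752 -0.2211 -0.0024]
 [-0.2211 -0.9752  0.001 ]
 [-0.0026 -0.0004 -1.    ]] F [ 0.3739 -0.3565 -1.9247] op 0.12792660312083154 60.91682553291321
model err [ 0. -0. -0.]
turq [[197.9462 370.1684]
 [302.4718 212.9193]
 [417.8285 289.5984]
 [313.3029 446.8476]] 0.045239126118256756
45 (array([ 0.2169,  0.1419,  1.8109, -0.    ,  1.1887,  1.0023]), np.float64(5.754360876686349e-10)) [0.525 0.231 0.161]
45 (array([0.2169, 0.3496, 1.8565, 0.    , 0.9355, 1.0023]), np.float64(1.514133193917812e-11)) [0.525 0.231 0.023]
27 (array([0.2697, 0.3396, 1.8698, 0.    , 0.9321, 1.3693]), np.float64(1.663843488655249e-11)) [0.507 0.257 0.023]
```

Emit:
drive_tool(
  slide=[
    [4, 9, 0],
    [12, 27, 0],
    [22, 52, 0],
    [34, 78, 0],
    [45, 104, 0],
    [56, 130, 0],
    [66, 152, 0],
    [73, 168, 0],
    [75, 173, 0],
    [75, 173, -20],
    [75, 173, -50],
    [75, 173, -80],
    [75, 173, -80],
    [75, 173, -80],
  ],
  turn=[
    [0, 0, 2],
    [0, 0, 7],
    [0, 0, 13],
    [0, 0, 20],
    [0, 0, 26],
    [0, 0, 32],
    [0, 0, 37],
    [0, 0, 40],
    [0, 0, 40],
    [0, 0, 40],
    [0, 0, 40],
    [0, 0, 40],
    [0, 0, 40],
    [0, 0, 40],
  ],
  fingers=[1, 1, 1, 1, 1, 1, 1, 1, 1, 1, 1, 1, 1, 1],
)

```text
time: 11.85
tcp_pos: [0.5071, 0.2552, 0.1013]
tool_rot: [[0.891, 0.453, -0.002], [0.453, -0.891, -0.0], [-0.001, -0.001, -1.0]]
ft_force: [-0.1, 0.1, -1.5]
opening: 0.126
finger_force: 60.9
```

Run:
```python
from h import *
s=st()
for n in("top","side"):
    c=capture(n); a=cloud(c).reshape(-1,3); cv2.imwrite(f"pics/mat_{n}.png",c["color"]); np.savez(n+"1.npz",**c)
    d=a[(np.hypot(a[:,0]-.596,a[:,1]-.302)<.075)&(a[:,2]>.112)&(a[:,2]<.14)]
    r=np.hypot(d[:,0]-.596,d[:,1]-.302)
    f=least_squares(lambda x:np.hypot(d[:,0]-x[0],d[:,1]-x[1])-x[2],[.596,.302,.054],loss="soft_l1",f_scale=.002); 
    k=np.abs(np.hypot(d[:,0]-f.x[0],d[:,1]-f.x[1])-f.x[2])<.004; A=np.c_[d[k,:2]-f.x[:2],np.ones(k.sum())]
    print(n,"cup",f.x,len(d),"plane",np.linalg.lstsq(A,d[k,2],rcond=None)[0])
```

```text
t 11.85 q [0.2665 0.2107 1.8553 0.0005 1.0771 1.3666] tcp [0.5071 0.2552 0.1013] 
 [[ 0.8914  0.4532 -0.0016]
 [ 0.4532 -0.8914 -0.    ]
 [-0.0014 -0.0007 -1.    ]] F [-0.0759  0.121  -1.4882] op 0.12629445989284357 60.883744955062866
model err [ 0.  0. -0.]
top cup [0.5951 0.3019 0.0501] 156 plane [-0.0378 -0.0252  0.1233]
side cup [0.5953 0.3016 0.0497] 295 plane [-0.0005 -0.0145  0.1223]
```

Emit:
drive_tool(
  slide=[
    [0, 0, -30],
    [0, 0, -55],
    [0, 0, -68],
    [0, 0, -74],
    [0, 0, -77],
    [0, 0, -78],
    [0, 0, -78],
  ],
  turn=[
    [0, 0, 0],
    [0, 0, 0],
    [0, 0, 0],
    [0, 0, 0],
    [0, 0, 0],
    [0, 0, 0],
    [0, 0, 0],
  ],
  fingers=[1, 1, 1, 1, 1, 1, 1],
)

```text
time: 12.65
tcp_pos: [0.5082, 0.2561, 0.0243]
tool_rot: [[0.891, 0.454, 0.002], [0.454, -0.891, 0.0], [0.002, 0.0, -1.0]]
ft_force: [0.9, 0.9, -1.9]
opening: 0.126
finger_force: 60.9
```

Emit:
drive_tool(
  slide=[
    [0, 0, 0],
    [0, 0, 0],
    [0, 0, 0],
    [0, 0, 0],
    [0, 0, 0],
    [0, 0, 0],
    [0, 0, 20],
    [0, 0, 50],
    [0, 0, 90],
    [0, 0, 135],
    [0, 0, 170],
    [0, 0, 180],
    [0, 0, 180],
  ],
  turn=[
    [0, 0, 0],
    [0, 0, 0],
    [0, 0, 0],
    [0, 0, 0],
    [0, 0, 0],
    [0, 0, 0],
    [0, 0, 0],
    [0, 0, 0],
    [0, 0, 0],
    [0, 0, 0],
    [0, 0, 0],
    [0, 0, 0],
    [0, 0, 0],
  ],
  fingers=[0.2, 0.2, 0.2, 0.2, 0.2, 0.2, 0.2, 0.2, 0.2, 0.2, 0.2, 0.2, 0.2],
)

```text
time: 13.95
tcp_pos: [0.5083, 0.2562, 0.2051]
tool_rot: [[0.891, 0.454, 0.003], [0.454, -0.891, 0.001], [0.003, 0.001, -1.0]]
ft_force: [-0.3, -0.4, -0.8]
opening: 0.403
finger_force: 0.0
```

Run:
```python
from h import *
s=st()
for n in("top","side"):
    c=capture(n); a=cloud(c).reshape(-1,3); b=c["color"].reshape(-1,3).astype(int); np.savez(n+"2.npz",**c)
    if n=="top": cv2.imwrite("pics/placed.png",cv2.resize(c["color"][130:290,150:390],None,fx=3,fy=3))
    near=lambda x,y,r:np.hypot(a[:,0]-x,a[:,1]-y)<r
    d=a[near(.596,.302,.075)&(a[:,2]>.040)&(a[:,2]<.06)]
    f=least_squares(lambda x:np.hypot(d[:,0]-x[0],d[:,1]-x[1])-x[2],[.596,.302,.054],loss="soft_l1",f_scale=.002)
    k=np.abs(np.hypot(d[:,0]-f.x[0],d[:,1]-f.x[1])-f.x[2])<.004; A=np.c_[d[k,:2]-f.x[:2],np.ones(k.sum())]
    print(n,"cup",f.x,len(d),np.linalg.lstsq(A,d[k,2],rcond=None)[0])
    p=a[near(.503,-.118,.03)&(a[:,2]>.112)&(a[:,2]<.13)]; print("pin top",len(p),p.mean(0))
    q=a[near(.525,.035,.12)&(b[:,2]-b[:,0]>50)]; print("pot z",len(q),q[:,2].max())
```

```text
t 13.95 q [ 0.2677  0.0806  1.7927 -0.      1.2648  1.3668] tcp [0.5083 0.2562 0.2051] 
 [[ 0.8908  0.4544  0.0035]
 [ 0.4544 -0.8908  0.0009]
 [ 0.0035  0.0007 -1.    ]] F [-0.2706 -0.3712 -0.8447] op 0.4032701327415439 0.0
model err [ 0.  0. -0.]
top cup [0.5807 0.3214 0.0739] 37 [-0.0037 -0.0576  0.0454]
pin top 16 [ 0.5025 -0.116   0.1215]
pot z 149 0.0438934929415142
side cup [0.5946 0.3018 0.051 ] 226 [-0.0021 -0.0018  0.0466]
pin top 34 [ 0.5022 -0.1197  0.1205]
pot z 186 0.04001698302214038
```

View pics/placed.png

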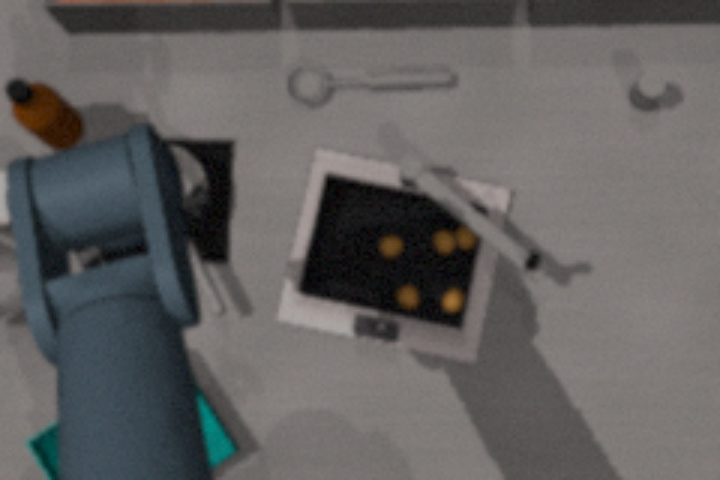

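The dipper stands level near the mat centre and the potatoes are still in the tray. Next is the pin, at crop (533,262), world (0.502,-0.118).

Emit:
drive_tool(
  slide=[
    [0, -20, 0],
    [-1, -60, 0],
    [-2, -105, 0],
    [-3, -155, 0],
    [-3, -205, 0],
    [-4, -255, 0],
    [-5, -300, 0],
    [-5, -340, 0],
    [-6, -365, -10],
    [-6, -374, -25],
    [-6, -374, -35],
    [-6, -374, -35],
    [-6, -374, -35],
  ],
  turn=[
    [0, 0, 2],
    [0, 0, 5],
    [0, 0, 8],
    [0, 0, 11],
    [0, 0, 14],
    [0, 0, 17],
    [0, 0, 20],
    [0, 0, 22.7],
    [0, 0, 22.7],
    [0, 0, 22.7],
    [0, 0, 22.7],
    [0, 0, 22.7],
    [0, 0, 22.7],
  ],
  fingers=[0.2, 0.2, 0.2, -0.3, -0.3, -0.3, -0.3, -0.3, -0.3, -0.3, -0.3, -0.3, -0.3],
)

```text
time: 15.35
tcp_pos: [0.501, -0.1167, 0.1674]
tool_rot: [[0.645, 0.764, -0.002], [0.764, -0.645, 0.001], [-0.0, -0.002, -1.0]]
ft_force: [0.2, -0.0, -0.9]
opening: 0.653
finger_force: 0.0
```

Emit:
drive_tool(
  slide=[
    [0, 0, -30],
    [0, 0, -60],
    [0, 0, -80],
    [0, 0, -88],
    [0, 0, -88],
    [0, 0, -88],
    [0, 0, -88],
    [0, 0, -88],
    [0, 0, -88],
    [0, 0, -88],
    [0, 0, -88],
    [0, 0, -88],
  ],
  turn=[
    [0, 0, 0],
    [0, 0, 0],
    [0, 0, 0],
    [0, 0, 0],
    [0, 0, 0],
    [0, 0, 0],
    [0, 0, 0],
    [0, 0, 0],
    [0, 0, 0],
    [0, 0, 0],
    [0, 0, 0],
    [0, 0, 0],
  ],
  fingers=[-0.3, -0.3, -0.3, -0.3, -0.3, 1, 1, 1, 1, 1, 1, 1],
)

```text
time: 16.55
tcp_pos: [0.5024, -0.1186, 0.0816]
tool_rot: [[0.646, 0.763, 0.002], [0.763, -0.646, -0.001], [0.001, 0.002, -1.0]]
ft_force: [-0.8, 0.9, 5.9]
opening: 0.147
finger_force: 58.3
```

Run:
```python
from h import *
s=st(); p=np.array(s["tcp_pos"][:2]); C=np.array([.525,.0353]); y=np.radians(-13)
H=C+.092*np.array([np.cos(y),np.sin(y)]); print("hinge",H,"dist",np.hypot(*(p-H)))
th0=np.arctan2(*(p-H)[::-1])%(2*np.pi); e=np.pi+y; print(np.degrees(th0),"keeper",th0-e)
r=np.hypot(*(p-H))
for f in np.linspace(0,1,15):
    t=th0+(e-th0)*f; print(((H+r*np.array([np.cos(t),np.sin(t)])-p)*1000).round(1),round(np.degrees(t-th0),1))
t=e-.02; print("over",((H+r*np.array([np.cos(t),np.sin(t)])-p)*1000).round(1))
```

```text
t 16.55 q [-0.4517  0.1269  1.9947 -0.0001  1.0176  0.2513] tcp [ 0.5024 -0.1186  0.0816] 
 [[ 0.6464  0.763   0.0021]
 [ 0.763  -0.6464 -0.0011]
 [ 0.0005  0.0024 -1.    ]] F [-0.8022  0.8934  5.941 ] op 0.14685289185518932 58.338029980659485
model err [-0.  0.  0.]
hinge [0.6146 0.0146] dist 0.17419530467200942
229.87857928987367 keeper 1.0974382375846137
[0. 0.] 0.0
[-10.1   9.2] -4.5
[-19.4  19.2] -9.0
[-27.9  29.8] -13.5
[-35.6  41.1] -18.0
[-42.4  53. ] -22.5
[-48.2  65.3] -26.9
[-53.   78.1] -31.4
[-56.8  91.2] -35.9
[-59.6 104.6] -40.4
[-61.3 118.1] -44.9
[-61.9 131.8] -49.4
[-61.5 145.4] -53.9
[-60. 159.] -58.4
[-57.5 172.4] -62.9
over [-56.7 175.8]
```

The pin is gripped and its distance to the hinge comes out at 174.2 mm, as it should. I'll swing along the arc.

Emit:
drive_tool(
  slide=[
    [-5, 4.5, 0],
    [-10.1, 9.2, 0],
    [-19.4, 19.2, 0],
    [-27.9, 29.8, 0],
    [-35.6, 41.1, 0],
    [-42.4, 53, 0],
    [-48.2, 65.3, 0],
    [-53, 78.1, 0],
    [-56.8, 91.2, 0],
    [-59.6, 104.6, 0],
    [-61.3, 118.1, 0],
    [-61.9, 131.8, 0],
    [-61.9, 138.6, 0],
    [-61.5, 145.4, 0],
    [-61.5, 145.4, 0],
  ],
  turn=[
    [0, 0, -2.2],
    [0, 0, -4.5],
    [0, 0, -9],
    [0, 0, -13.5],
    [0, 0, -18],
    [0, 0, -22.5],
    [0, 0, -26.9],
    [0, 0, -31.4],
    [0, 0, -35.9],
    [0, 0, -40.4],
    [0, 0, -44.9],
    [0, 0, -49.4],
    [0, 0, -51.7],
    [0, 0, -53.9],
    [0, 0, -53.9],
  ],
  fingers=[1, 1, 1, 1, 1, 1, 1, 1, 1, 1, 1, 1, 1, 1, 1],
)

```text
time: 18.05
tcp_pos: [0.4425, 0.0274, 0.0817]
tool_rot: [[0.997, -0.073, 0.007], [-0.073, -0.997, -0.001], [0.007, 0.0, -1.0]]
ft_force: [7.9, 0.4, -0.6]
opening: 0.145
finger_force: 58.6
```

Emit:
drive_tool(
  slide=[
    [1.5, 7, 0],
    [2.5, 13, 0],
    [3.5, 17, 0],
    [4.5, 20, 0],
    [5, 23, 0],
    [5.5, 26, 0],
    [6, 28, 0],
    [6.3, 30, 0],
    [6.5, 31, 0],
    [6.5, 31, 0],
    [6.5, 31, 0],
  ],
  turn=[
    [0, 0, -2.3],
    [0, 0, -4.5],
    [0, 0, -6],
    [0, 0, -7],
    [0, 0, -8],
    [0, 0, -9],
    [0, 0, -9],
    [0, 0, -9],
    [0, 0, -9],
    [0, 0, -9],
    [0, 0, -9],
  ],
  fingers=[1, 1, 1, 1, 1, 1, 1, 1, 1, 1, 1],
)

```text
time: 19.15
tcp_pos: [0.4465, 0.0535, 0.0815]
tool_rot: [[0.974, -0.225, -0.002], [-0.225, -0.974, -0.011], [0.001, 0.011, -1.0]]
ft_force: [-8.8, -25.2, 10.7]
opening: 0.15
finger_force: 60.9
```

Run:
```python
from h import *
s=st(); p=np.array(s["tcp_pos"][:2]); d=p-[.6146,.0146]
print(np.hypot(*d),"keeper",np.arctan2(*d[::-1])%(2*np.pi)-np.pi+np.radians(13))
```

```text
t 19.15 q [-0.1274 -0.0267  2.1557 -0.0128  1.0129  1.6774] tcp [0.4465 0.0535 0.0815] 
 [[ 0.9743 -0.2252 -0.0017]
 [-0.2253 -0.9742 -0.0108]
 [ 0.0008  0.0109 -0.9999]] F [ -8.8497 -25.1523  10.6501] op 0.14986155815569496 60.856624245643616
model err [ 0.  0. -0.]
0.17251788996416673 keeper -0.0007845533962465845
```

The bar is against its stop: 25 N reaction at about 0 rad. I'll release and retreat upwards.

Emit:
drive_tool(
  slide=[
    [0, -1, 0],
    [-1, -3, 0],
    [-1, -3, 0],
    [-1, -3, 0],
    [-1, -3, 0],
    [-1, -3, 0],
    [-1, -3, 20],
    [-1, -3, 50],
    [-1, -3, 90],
    [-20, -40, 120],
    [-30, -90, 140],
    [-40, -140, 150],
    [-40, -190, 150],
    [-40, -190, 150],
  ],
  turn=[
    [0, 0, 0],
    [0, 0, 0],
    [0, 0, 0],
    [0, 0, 0],
    [0, 0, 0],
    [0, 0, 0],
    [0, 0, 0],
    [0, 0, 0],
    [0, 0, 0],
    [0, 0, 0],
    [0, 0, 0],
    [0, 0, 0],
    [0, 0, 0],
    [0, 0, 0],
  ],
  fingers=[1, 1, -0.3, -0.3, -0.3, -0.3, -0.3, -0.3, -0.3, -0.3, -0.3, -0.3, -0.3, -0.3],
)

```text
time: 20.55
tcp_pos: [0.4061, -0.1357, 0.2312]
tool_rot: [[0.972, -0.233, 0.001], [-0.233, -0.972, -0.002], [0.002, 0.002, -1.0]]
ft_force: [-0.3, 0.1, -0.2]
opening: 0.65
finger_force: 0.0
```

Run:
```python
from h import *
s=st()
ims=[]
for n in("top","side"):
    c=capture(n); a=cloud(c).reshape(-1,3); b=c["color"].reshape(-1,3).astype(int)
    near=lambda x,y,r:np.hypot(a[:,0]-x,a[:,1]-y)<r
    p=a[near(.4455,.0535,.025)&(a[:,2]>.112)&(a[:,2]<.13)]; print(n,"pin top",len(p),p.mean(0))
    k=a[near(.53,.035,.12)&(a[:,2]>.06)&(a[:,2]<.072)]; m=cv2.fitLine((k[:,:2]*1000).astype(np.float32),cv2.DIST_HUBER,0,.01,.01).ravel(); print("bar",len(k),np.degrees(np.arctan2(m[1],m[0])))
    t=a[near(.525,.035,.15)&(a[:,2]>.042)&(a[:,2]<.053)&(b.sum(1)<130)]; print("tray",cv2.minAreaRect((t[:,:2]*1000).astype(np.float32)))
    d=a[near(.596,.302,.075)&(a[:,2]>.040)&(a[:,2]<.06)]
    f=least_squares(lambda x:np.hypot(d[:,0]-x[0],d[:,1]-x[1])-x[2],[.596,.302,.054],loss="soft_l1",f_scale=.002); print("cup",f.x,len(d))
    im=c["color"]; ims.append(cv2.resize(im[130:290,150:360] if n=="top" else im[100:280,200:400],(400,360)))
cv2.imwrite("pics/end.png",np.hstack(ims))
```

```text
t 20.55 q [-0.588  -0.3106  2.0997 -0.001   1.3504  1.2186] tcp [ 0.4061 -0.1357  0.2312] 
 [[ 0.9724 -0.2334  0.0013]
 [-0.2334 -0.9724 -0.002 ]
 [ 0.0017  0.0016 -1.    ]] F [-0.3064  0.082  -0.224 ] op 0.6503807874960639 0.0
model err [ 0. -0. -0.]
top pin top 15 [0.4461 0.0539 0.1207]
bar 328 -12.606644
tray ((514.6011352539062, 41.71723556518555), (186.3966827392578, 151.80238342285156), 84.20624542236328)
cup [0.5958 0.302  0.051 ] 209
side pin top 1 [0.4504 0.0498 0.1144]
bar 442 -12.558577
tray ((523.8397216796875, 34.913787841796875), (192.70599365234375, 166.2554931640625), 77.49089813232422)
cup [0.5943 0.3018 0.0513] 225
```

View pics/end.png

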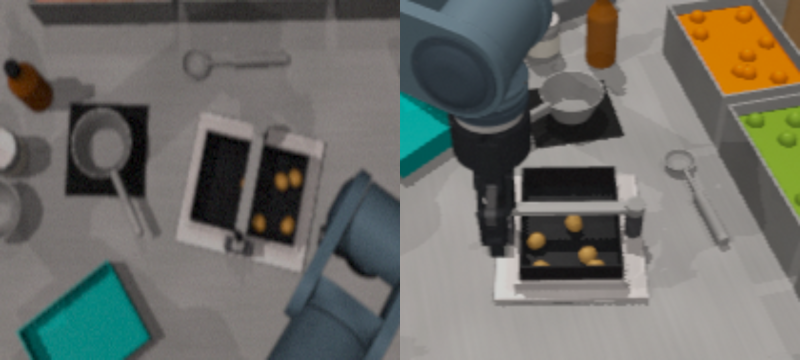

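The top half shows the bar lying across the tray with its tip over the catch at (237,243). The potatoes are in the tray, one of them partly under the bar at (243,183). The empty dipper is on the mat at (102,143), and nothing else has moved. I'll hand it in.

```bash
python3 -c "
from plant import *
print(finish_job())"
```

```text
the job is handed in; nothing more can be done
None
```

The job is handed in, with no verdict returned: the last pictures show the potatoes in the tray, the empty dipper upright on the mat and the keeper bar home in its catch, with the gripper clear.

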